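Change over the sashes of the soap-setting cabinet

TASK

The soap in the pink mould is ready to be taken out of the clear two-bay cabinet, while the white mixing bowl beside it has to be kept covered. Each bay has a vertical sliding sash with a red bar grip on its top edge; both stand half open. Raise the sash of the bay with the pink mould all the way up, lower the sash of the bay with the white bowl until it is fully shut, let go of both, and leave the mould and the bowl where they stand.

Things in the scene. Friction and masses are not known exactly. Their poses are not given: they have to be found in the camera images.
- left_grip (a point): Middle of the red bar grip on the left (+y) sash: a level bar, 16 mm thick, 125 mm long, on two posts 104 mm apart, its axis 45 mm above the sash's white top rail; free around and under it. Height above the work surface: 215 mm fully shut, 315 mm at the top stop, starts about half-way. Axes: z up, y along the bar, x horizontal, into the cabinet. The clear roof is at 165 mm, behind the sash.
- right_grip (a point): The same on the right (-y) sash, 302 mm from the left grip along y. Each sash is a clear pane 276 mm wide, 165 mm high, sliding straight up and down by 100 mm between aluminium posts (275 mm high, 143 mm to either side of the grip's middle). About 0.4 kg, held by 7 N of friction: about 11 N raises it, 3 N lowers it, and it stays where it is left.
- mould_centre (a point): Centre, half-way up, of the pink open soap mould (100 x 220 x 42 mm, three cavities) on the floor of one of the two bays (which one varies), 150 to 180 mm behind that bay's sash; seen through the clear roof.
- bowl_centre (a point): Centre, half-way up, of the white round mixing bowl (160 mm across, 85 mm high) on the floor of the other bay, 150 to 180 mm behind its sash.

How it is judged (in metres and radians):
At the end, for the whole second after the job is handed in: The sash of the bay with the pink mould is within 15 mm of its top stop (grip above 300 mm), the sash of the bay with the white bowl within 12 mm of fully shut (grip below 227 mm); mould and bowl have not moved by more than 30 mm; both sashes are released (((y of mould_centre in the frame of left_grip above -0.15 m and y of bowl_centre in the frame of right_grip below 0.15 m and height (world z) of left_grip above 0.3 m and height (world z) of right_grip below 0.227 m) or (y of mould_centre in the frame of right_grip below 0.15 m and y of bowl_centre in the frame of left_grip above -0.15 m and height (world z) of right_grip above 0.3 m and height (world z) of left_grip below 0.227 m))); the robot touches nothing.
It fails at once if the mould or the bowl is moved by more than 30 mm (distance of any of mould_centre, bowl_centre from where it was at the start of the episode above 0.03 m).
It also fails if it takes over 40 s, if anything falls off the work surface, if the arm or the gripper's body presses on something with over 40 N, if the wrist force passes 120 N, or if a joint passes its speed limit or range.

ROBOT

A 7-joint arm with a two-finger parallel gripper is mounted at the origin on the work surface. World frame = base frame: x ahead of the robot, y to its left, z up, the work surface at z = 0. Lengths are in mm, angles in rad, forces in N, time in s.
With the tool pointing down it reaches from about 400 to 875 mm from the base axis. Payload 4.4 kg.
Tool frame: the origin (TCP) lies at the very end of the fingers, on their centre line; the grasp point (between the pads) lies 19 mm behind it; z points along the fingers, y is the line along which they close (so a half turn about z gives the same grasp; the last joint's range is limited). The gripper opens to 85 mm and grips with 20 to 120 N. Pads are 22 mm wide; open, the fingers measure 114 mm over their backs; the gripper's body (76 mm by 85 mm) begins 54 mm behind the grasp point. The pads swing forward as they close: fully open they stand 13 mm farther back than shut.
Start: joints at [1.216, 0.628, 0.038, 1.517, -0.027, 0.996, -0.02], TCP at [185.149, -623.087, 231.313] pointing down, gripper open.
Joint ranges: [-3.06, 3.06], [-0.37, 2.12], [-1.25, 1.32], [0.18, 2.47], [-1.1, 4.24], [0.23, 1.98], [-2.94, 2.94]. Speed limits (rad/s): [2.57, 2.57, 3.14, 3.14, 3.14, 3.14, 3.14].

INTERFACE

Orientations are given as [roll, pitch, yaw] about the fixed x, y, z axes, in that order (R = Rz(yaw) Ry(pitch) Rx(roll)).
In Python, from cell import ctrl gives the robot as it stands.
- The arm moves only by the tool jog_arm, never from a script. Its argument "plan" is a list of rows, each an object of numbers: "tx", "ty", "tz": the shift along the tool's x, y, z as a fraction of full scale; "wx", "wy", "wz": the turn, a rotation vector about the tool's x, y, z as a fraction of full scale; "claw": the closure, from 0 (fully open) to 1 (shut). In form: [{"tx": .., "ty": .., "tz": .., "wx": .., "wy": .., "wz": .., "claw": ..}, ...]. A call has 1 to 12 rows; each row is the pose to reach, as a shift and turn from the pose commanded when the call began, along the tool's axes at that moment; what a row does not reach only later rows make up. Full scale, the value 1, is 300 mm for a shift and 90 degrees for a turn. A row lasts 1/10 s, in which the tool goes at most 50 mm and 8.59 degrees, less where a joint would pass 70% of its speed; a pose out of reach is approached as far as the arm can. A call with a number of a shift or a turn outside -1 to 1 is refused whole. A call with a gripper value outside its range is refused whole. The fingers move at their own pace and stop on an object; the grip force is fixed at half the most. Time passes only in rows, so rows that repeat a pose let the fingers close. It gives the time, the measured TCP pose, the force, the opening and the grip force at its end, in the units of the state.
- ctrl.read_state(): the state, without advancing time (a new reading comes with each control period).
- ctrl.get_image(name): name is "scene" or "top"; returns a dict with "img" (420x560x3 uint8, red, green, blue), "depth" (420x560 float32, mm along the optical axis (not along the pixel's ray), 0 where there is no reading), "fx", "fy", "cx", "cy" (pixels), "distortion" ([k1, k2, p1, p2, k3] as OpenCV has them; the pictures are not rectified), "position" and "orientation" of the camera in the world. Camera axes: x right, y down, z forward; pixel columns grow to the right and rows downward; lengths in mm; the calibration is good to about 2 mm. A picture is of the moment at which its call begins.
- ctrl.finish_job(): hands the job in; it is judged then, once.
Trained networks look in a picture, given as the dict that the camera call returned (one of the last four; its "shot" number tells which), for a name from the list of things; names that differ only in an ending like _2 or _b are one class to them, and where a whole thing is asked for, a point or a joint stands for the part that bears it (a point fixed in the world has none). Each returns a list of dicts, best first, with "score" (0 to 1); they miss things now and then, are a little off and sometimes report something else, mostly with a low value. They report only what shows in the picture. A call takes as long as a camera call.
- ctrl.trace(picture, thing): "pixels" (420x560 bool, what is visible of it) and "extent" ([centre column, centre row, width, height] in pixels, round what is visible of it).
The state is a dict: "clock": time; "qpos": joint angles; "qd": joint speeds; "tau": joint torques, N m; "eef_pos": TCP position; "tool_rot": TCP orientation; "force": force on the tool from outside, world axes, zero at the start; "torque": the same for the moment, N m; "width": finger opening in mm; "gripper_force": force on a finger pad.
Only numpy, scipy, OpenCV 4.12 (cv2) and the standard library are available. Lean on these libraries where they do the work, as an engineer would, in place of code of your own. Each camera call takes 0.05 s, during which the arm holds its last target. There are 200 camera calls.

## Working session

There is one attempt and no reset: what is moved stays moved. The work goes in short steps, Python scripts to look and compute and a tool call to move; the robot and the scene stay as the last step left them, time stands still between calls to the robot, and variables do not carry over. Pictures are saved under pics/ and viewed, at most 10 in all, crops included, and the job is handed in when it is done.

Besides the shell and the picture viewer there is one more tool, called as name(argument=value, ...), one argument or row to a line, values as JSON. jog_arm: Moves the arm, as the interface text tells. Shift numbers are shares of 300 mm and turn numbers shares of 90 degrees, none past 1 either way. Its arguments: {"type":"object","properties":{"plan":{"type":"array"}},"required":["plan"]}

```bash
mkdir -p pics; cat > h.py <<'E'
import numpy as np, cv2
from scipy.spatial.transform import Rotation as Rn
from cell import ctrl
def pts(im,mask):
    v,u=np.nonzero(mask&(im["depth"]>0)); d=im["depth"][v,u]
    K=np.array([[im["fx"],0,im["cx"]],[0,im["fy"],im["cy"]],[0,0,1.]])
    n=cv2.undistortPoints(np.c_[u,v].astype(float)[:,None],K,np.array(im["distortion"]))[:,0]
    p=np.c_[n*d[:,None],d]
    o=np.array(im["orientation"]); R=o if o.shape==(3,3) else Rn.from_euler("xyz",o).as_matrix()
    return p@R.T+np.array(im["position"])
E
python3 - <<'E'
from h import *
s=ctrl.read_state(); print({k:np.round(s[k],3) for k in("clock","eef_pos","tool_rot","force","width")})
ims=[ctrl.get_image(n) for n in("scene","top")]
cv2.imwrite("pics/a.png",np.hstack([i["img"] for i in ims])[:,:,::-1][:, :]); 
c=cv2.resize(cv2.imread("pics/a.png"),(800,300)); cv2.imwrite("pics/a.png",c)
for n,im in zip(("scene","top"),ims):
    print(n,im["position"],im["orientation"])
    for t in("left_grip","right_grip","mould_centre","bowl_centre"):
        for r in ctrl.trace(im,t)[:2]:
            p=pts(im,r["pixels"]); print(t,round(r["score"],2),np.round(r["extent"]),len(p),np.round(np.median(p,0)) if len(p) else "", np.round(np.percentile(p,[5,95],0)) if len(p) else "")
    hsv=cv2.cvtColor(im["img"],cv2.COLOR_RGB2HSV)
    red=((hsv[...,0]<6)|(hsv[...,0]>174))&(hsv[...,1]>150)&(hsv[...,2]>80)
    n_,l,st,_=cv2.connectedComponentsWithStats(red.astype(np.uint8))
    for i in range(1,n_):
        if st[i,4]>40:
            p=pts(im,l==i); print("red",st[i],np.round(np.median(p,0)),np.round(np.percentile(p,[3,97],0)))
E
```

```text
{'clock': np.float64(0.0), 'eef_pos': array([ 184.958, -622.473,  230.388]), 'tool_rot': array([-3.14 ,  0.   ,  0.289]), 'force': array([ 0.008,  0.225, -0.808]), 'width': np.float64(85.27)}
scene [ 612.65500298 -242.42951917  974.92862399] [-2.83029752e+00 -1.88819816e-03  4.20568608e-02]
left_grip 0.85 [243. 149.  29. 158.] 2235 [547.  97. 227.] [[536.  -0. 122.]
 [556. 228. 280.]]
right_grip 0.6 [219. 330.  39. 178.] 3058 [ 528. -191.  214.] [[ 517. -298.  110.]
 [ 536.  -67.  267.]]
red [232  92  19  74 662] [546. 107. 279.] [[537.  53. 275.]
 [553. 166. 281.]]
red [203 286  22  91 937] [ 526. -192.  266.] [[ 517. -246.  262.]
 [ 534. -134.  268.]]
top [471.69716284   2.60589054 900.46427489] [-2.97250882  0.02074873 -1.58117834]
left_grip 0.81 [225. 237. 171.  24.] 2734 [540. 108. 227.] [[531.  -8.  77.]
 [550. 231. 280.]]
right_grip 0.56 [409. 249. 174.  24.] 2701 [ 521. -180.  213.] [[ 513. -309.   63.]
 [ 532.  -66.  267.]]
red [ 491  115   45   70 2792] [ 744. -481.    2.] [[ 672. -527.   -1.]
 [ 821. -435.    7.]]
red [ 542  116   18  147 1720] [ 638. -529.   50.] [[ 509. -593.   -0.]
 [ 815. -517.   59.]]
red [175 227  84  14 834] [542. 111. 279.] [[533.  56. 275.]
 [550. 168. 281.]]
red [380 238  83  13 793] [ 523. -186.  265.] [[ 515. -243.  261.]
 [ 531. -131.  268.]]
```

View pics/a.png

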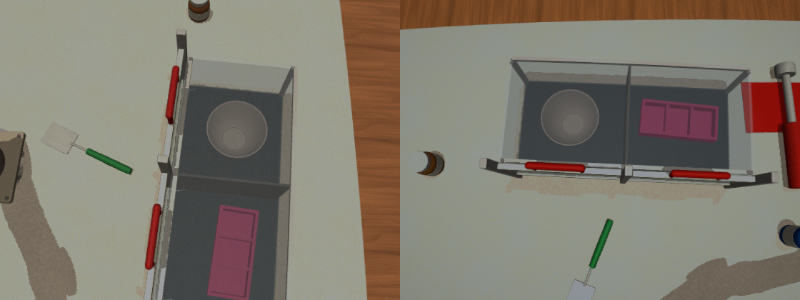

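The picture shows the white bowl in the left (+y) bay and the pink mould in the right bay. In the combined top view, the left red bar is at about (555,167) and the right at about (700,174). So the right sash goes up and the left one goes down. The bars lie near (524,-189,259) and (544,109,272), with a bar yaw of about -0.067. I'll move towards the right bar, rising first.

jog_arm(
  plan=[
    {"tz": -0.17},
    {"tz": -0.33},
    {"tz": -0.4},
    {"tx": 0.75, "ty": -0.53, "tz": -0.4, "wz": -0.773},
    {"tx": 0.75, "ty": -0.53, "tz": -0.4, "wz": -0.773},
    {"tx": 0.75, "ty": -0.53, "tz": -0.4, "wz": -0.773},
    {"tx": 0.75, "ty": -0.53, "tz": -0.4, "wz": -0.773},
    {"tx": 0.75, "ty": -0.53, "tz": -0.4, "wz": -0.773},
    {"tx": 0.75, "ty": -0.53, "tz": -0.4, "wz": -0.773},
    {"tx": 0.75, "ty": -0.53, "tz": -0.4, "wz": -0.773},
    {"tx": 0.75, "ty": -0.53, "tz": -0.4, "wz": -0.773},
    {"tx": 0.75, "ty": -0.53, "tz": -0.4, "wz": -0.773},
  ],
)

```text
invalid input at $.plan[0]: expected keys tx, ty, tz, wx, wy, wz, claw
```

```bash
cat >> h.py <<'E'
def to(p,yaw=1.504):
    s=ctrl.read_state(); R=Rn.from_euler("xyz",s["tool_rot"]); T=Rn.from_euler("xyz",[np.pi,0,yaw])
    print({k:np.round(s[k],3) for k in("clock","eef_pos","tool_rot","force","width","gripper_force","qpos")})
    print("t",np.round(R.inv().apply(np.array(p)-s["eef_pos"])/300,3),"w",np.round((R.inv()*T).as_rotvec()/(np.pi/2),3))
E
python3 -c "
from h import *
to([524,-189,345])"
```

```text
{'clock': np.float64(0.5), 'eef_pos': array([ 185.126, -623.078,  231.282]), 'tool_rot': array([-3.142, -0.   ,  0.289]), 'force': array([ 0.323,  0.126, -0.138]), 'width': np.float64(85.217), 'gripper_force': np.float64(0.0), 'qpos': array([ 1.216,  0.628,  0.039,  1.517, -0.027,  0.996, -0.02 ])}
t [ 1.495 -1.065 -0.379] w [-0.    -0.    -0.774]
```

All keys are required.

jog_arm(
  plan=[
    {"tx": 0, "ty": 0, "tz": -0.17, "wx": 0, "wy": 0, "wz": 0, "claw": 0},
    {"tx": 0, "ty": 0, "tz": -0.33, "wx": 0, "wy": 0, "wz": 0, "claw": 0},
    {"tx": 0, "ty": 0, "tz": -0.4, "wx": 0, "wy": 0, "wz": 0, "claw": 0},
    {"tx": 0.75, "ty": -0.53, "tz": -0.4, "wx": 0, "wy": 0, "wz": -0.773, "claw": 0},
    {"tx": 0.75, "ty": -0.53, "tz": -0.4, "wx": 0, "wy": 0, "wz": -0.773, "claw": 0},
    {"tx": 0.75, "ty": -0.53, "tz": -0.4, "wx": 0, "wy": 0, "wz": -0.773, "claw": 0},
    {"tx": 0.75, "ty": -0.53, "tz": -0.4, "wx": 0, "wy": 0, "wz": -0.773, "claw": 0},
    {"tx": 0.75, "ty": -0.53, "tz": -0.4, "wx": 0, "wy": 0, "wz": -0.773, "claw": 0},
    {"tx": 0.75, "ty": -0.53, "tz": -0.4, "wx": 0, "wy": 0, "wz": -0.773, "claw": 0},
    {"tx": 0.75, "ty": -0.53, "tz": -0.4, "wx": 0, "wy": 0, "wz": -0.773, "claw": 0},
    {"tx": 0.75, "ty": -0.53, "tz": -0.4, "wx": 0, "wy": 0, "wz": -0.773, "claw": 0},
    {"tx": 0.75, "ty": -0.53, "tz": -0.4, "wx": 0, "wy": 0, "wz": -0.773, "claw": 0},
  ],
)

```text
clock: 1.7
eef_pos: [355.6, -406.5, 351.5]
tool_rot: [3.141, 0.0, 1.504]
force: [-0.0, -0.3, -0.4]
width: 85.2
gripper_force: 0.0
```

```bash
python3 -c "
from h import *
to([524,-189,345])"
```

```text
{'clock': np.float64(1.7), 'eef_pos': array([ 355.593, -406.459,  351.469]), 'tool_rot': array([3.141, 0.   , 1.504]), 'force': array([-0.014, -0.337, -0.447]), 'width': np.float64(85.213), 'gripper_force': np.float64(0.0), 'qpos': array([ 1.007,  0.362, -0.294,  1.646,  0.113,  1.15 ,  0.618])}
t [0.76  0.512 0.022] w [0. 0. 0.]
```

jog_arm(
  plan=[
    {"tx": 0.76, "ty": 0.512, "tz": 0.02, "wx": 0, "wy": 0, "wz": 0, "claw": 0},
    {"tx": 0.76, "ty": 0.512, "tz": 0.02, "wx": 0, "wy": 0, "wz": 0, "claw": 0},
    {"tx": 0.76, "ty": 0.512, "tz": 0.02, "wx": 0, "wy": 0, "wz": 0, "claw": 0},
    {"tx": 0.76, "ty": 0.512, "tz": 0.02, "wx": 0, "wy": 0, "wz": 0, "claw": 0},
    {"tx": 0.76, "ty": 0.512, "tz": 0.02, "wx": 0, "wy": 0, "wz": 0, "claw": 0},
    {"tx": 0.76, "ty": 0.512, "tz": 0.02, "wx": 0, "wy": 0, "wz": 0, "claw": 0},
    {"tx": 0.76, "ty": 0.512, "tz": 0.02, "wx": 0, "wy": 0, "wz": 0, "claw": 0},
    {"tx": 0.76, "ty": 0.512, "tz": 0.02, "wx": 0, "wy": 0, "wz": 0, "claw": 0},
    {"tx": 0.76, "ty": 0.512, "tz": 0.02, "wx": 0, "wy": 0, "wz": 0, "claw": 0},
  ],
)

```text
clock: 2.6
eef_pos: [523.4, -191.2, 345.2]
tool_rot: [-3.141, 0.001, 1.499]
force: [-1.2, 0.1, 0.3]
width: 85.3
gripper_force: 0.0
```

```bash
python3 - <<'E'
from h import *
to([524,-189,240])
a,b=ctrl.get_image("scene")["img"],ctrl.get_image("top")["img"]
cv2.imwrite("pics/b.png",cv2.resize(np.hstack([a[200:420,100:400],b[130:350,260:560]]),(800,293))[:,:,::-1])
E
```

```text
{'clock': np.float64(2.6), 'eef_pos': array([ 523.373, -191.224,  345.206]), 'tool_rot': array([-3.141e+00,  1.000e-03,  1.499e+00]), 'force': array([-1.208,  0.149,  0.34 ]), 'width': np.float64(85.313), 'gripper_force': np.float64(0.0), 'qpos': array([ 0.549,  0.402, -0.368,  1.61 ,  0.155,  1.159,  0.074])}
t [0.008 0.002 0.351] w [-0.     0.001 -0.003]
```

View pics/b.png

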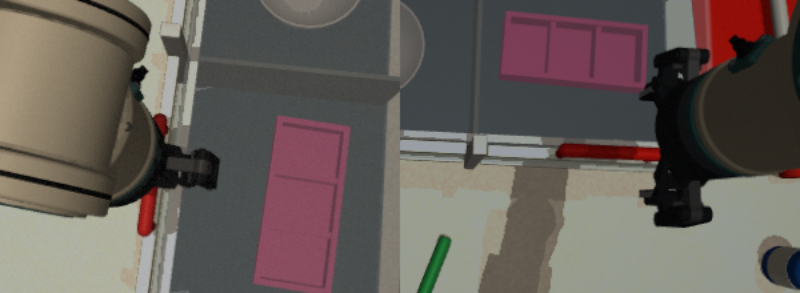

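The open fingers straddle the right bar, which runs through their middle at about (160,175) left and (610,152) right. Next I descend 105 mm and close.

jog_arm(
  plan=[
    {"tx": 0, "ty": 0, "tz": 0.15, "wx": 0, "wy": 0, "wz": 0, "claw": 0},
    {"tx": 0, "ty": 0, "tz": 0.25, "wx": 0, "wy": 0, "wz": 0, "claw": 0},
    {"tx": 0, "ty": 0, "tz": 0.35, "wx": 0, "wy": 0, "wz": 0, "claw": 0},
    {"tx": 0, "ty": 0, "tz": 0.35, "wx": 0, "wy": 0, "wz": 0, "claw": 0},
    {"tx": 0, "ty": 0, "tz": 0.35, "wx": 0, "wy": 0, "wz": 0, "claw": 0.7},
    {"tx": 0, "ty": 0, "tz": 0.35, "wx": 0, "wy": 0, "wz": 0, "claw": 1},
    {"tx": 0, "ty": 0, "tz": 0.35, "wx": 0, "wy": 0, "wz": 0, "claw": 1},
    {"tx": 0, "ty": 0, "tz": 0.35, "wx": 0, "wy": 0, "wz": 0, "claw": 1},
    {"tx": 0, "ty": 0, "tz": 0.35, "wx": 0, "wy": 0, "wz": 0, "claw": 1},
    {"tx": 0, "ty": 0, "tz": 0.35, "wx": 0, "wy": 0, "wz": 0, "claw": 1},
    {"tx": 0, "ty": 0, "tz": 0.35, "wx": 0, "wy": 0, "wz": 0, "claw": 1},
    {"tx": 0, "ty": 0, "tz": 0.35, "wx": 0, "wy": 0, "wz": 0, "claw": 1},
  ],
)

```text
clock: 3.9
eef_pos: [525.4, -189.7, 241.0]
tool_rot: [3.139, 0.0, 1.503]
force: [3.0, -0.4, 3.6]
width: 14.3
gripper_force: 58.5
```

The bar is held (width 14.3 mm, 58 N). I lift slowly by about 54 mm.

jog_arm(
  plan=[
    {"tx": 0, "ty": 0, "tz": -0.02, "wx": 0, "wy": 0, "wz": 0, "claw": 1},
    {"tx": 0, "ty": 0, "tz": -0.04, "wx": 0, "wy": 0, "wz": 0, "claw": 1},
    {"tx": 0, "ty": 0, "tz": -0.06, "wx": 0, "wy": 0, "wz": 0, "claw": 1},
    {"tx": 0, "ty": 0, "tz": -0.08, "wx": 0, "wy": 0, "wz": 0, "claw": 1},
    {"tx": 0, "ty": 0, "tz": -0.1, "wx": 0, "wy": 0, "wz": 0, "claw": 1},
    {"tx": 0, "ty": 0, "tz": -0.12, "wx": 0, "wy": 0, "wz": 0, "claw": 1},
    {"tx": 0, "ty": 0, "tz": -0.14, "wx": 0, "wy": 0, "wz": 0, "claw": 1},
    {"tx": 0, "ty": 0, "tz": -0.16, "wx": 0, "wy": 0, "wz": 0, "claw": 1},
    {"tx": 0, "ty": 0, "tz": -0.18, "wx": 0, "wy": 0, "wz": 0, "claw": 1},
    {"tx": 0, "ty": 0, "tz": -0.18, "wx": 0, "wy": 0, "wz": 0, "claw": 1},
  ],
)

```text
clock: 4.9
eef_pos: [525.3, -189.7, 293.6]
tool_rot: [3.14, -0.0, 1.503]
force: [6.1, -1.4, -4.9]
width: 14.1
gripper_force: 59.5
```

```bash
cat >> h.py <<'E'
def red():
    for n in("scene","top"):
        im=ctrl.get_image(n); hsv=cv2.cvtColor(im["img"],cv2.COLOR_RGB2HSV)
        r=((hsv[...,0]<6)|(hsv[...,0]>174))&(hsv[...,1]>150)&(hsv[...,2]>80)
        k,l,st,_=cv2.connectedComponentsWithStats(r.astype(np.uint8))
        for i in range(1,k):
            if st[i,4]>40:
                p=np.median(pts(im,l==i),0)
                if p[2]>150: print(n,st[i],np.round(p))
E
python3 -c "
from h import *
red(); to([525,-189,240])"
```

```text
scene [232  92  19  74 689] [546. 106. 278.]
scene [197 353  14  24 262] [ 524. -236.  318.]
top [175 227  84  14 842] [542. 111. 279.]
top [387 235  47   9 198] [ 525. -142.  318.]
{'clock': np.float64(5.0), 'eef_pos': array([ 525.284, -189.677,  293.652]), 'tool_rot': array([ 3.14 , -0.   ,  1.503]), 'force': array([ 6.436, -1.807, -4.33 ]), 'width': np.float64(14.156), 'gripper_force': np.float64(59.488), 'qpos': array([ 0.541,  0.447, -0.362,  1.69 ,  0.178,  1.036,  0.053])}
t [ 0.002 -0.001  0.179] w [ 0.001 -0.    -0.   ]
```

The right grip is up (axis about 311 mm). I open the gripper and back away upward.

jog_arm(
  plan=[
    {"tx": 0, "ty": 0, "tz": 0, "wx": 0, "wy": 0, "wz": 0, "claw": 0},
    {"tx": 0, "ty": 0, "tz": 0, "wx": 0, "wy": 0, "wz": 0, "claw": 0},
    {"tx": 0, "ty": 0, "tz": 0, "wx": 0, "wy": 0, "wz": 0, "claw": 0},
    {"tx": 0, "ty": 0, "tz": 0, "wx": 0, "wy": 0, "wz": 0, "claw": 0},
    {"tx": 0, "ty": 0, "tz": 0, "wx": 0, "wy": 0, "wz": 0, "claw": 0},
    {"tx": 0, "ty": 0, "tz": 0, "wx": 0, "wy": 0, "wz": 0, "claw": 0},
    {"tx": 0, "ty": 0, "tz": -0.1, "wx": 0, "wy": 0, "wz": 0, "claw": 0},
    {"tx": 0, "ty": 0, "tz": -0.2, "wx": 0, "wy": 0, "wz": 0, "claw": 0},
    {"tx": 0, "ty": 0, "tz": -0.27, "wx": 0, "wy": 0, "wz": 0, "claw": 0},
    {"tx": 0, "ty": 0, "tz": -0.27, "wx": 0, "wy": 0, "wz": 0, "claw": 0},
  ],
)

```text
clock: 6.0
eef_pos: [525.9, -189.7, 378.5]
tool_rot: [3.135, 0.001, 1.503]
force: [0.1, 0.1, -1.3]
width: 85.5
gripper_force: 0.0
```

```bash
python3 -c "
from h import *
red(); to([544,110,372])"
```

```text
scene [232  92  19  74 696] [546. 106. 278.]
scene [213 279   8  12  50] [ 532. -134.  317.]
scene [197 338  17  39 408] [ 524. -229.  318.]
top [175 227  84  14 839] [542. 111. 279.]
top [389 235  22   8 134] [ 527. -140.  318.]
top [435 237  30  11 275] [ 522. -213.  318.]
{'clock': np.float64(6.1), 'eef_pos': array([ 524.094, -189.499,  375.294]), 'tool_rot': array([3.141, 0.   , 1.503]), 'force': array([ 0.524, -0.219, -0.138]), 'width': np.float64(85.47), 'gripper_force': np.float64(0.0), 'qpos': array([ 0.55 ,  0.381, -0.374,  1.558,  0.145,  1.23 ,  0.085])}
t [ 1.001e+00 -1.000e-03  1.100e-02] w [ 0.     0.    -0.001]
```

jog_arm(
  plan=[
    {"tx": 1, "ty": 0, "tz": 0, "wx": 0, "wy": 0, "wz": 0, "claw": 0},
    {"tx": 1, "ty": 0, "tz": 0, "wx": 0, "wy": 0, "wz": 0, "claw": 0},
    {"tx": 1, "ty": 0, "tz": 0, "wx": 0, "wy": 0, "wz": 0, "claw": 0},
    {"tx": 1, "ty": 0, "tz": 0, "wx": 0, "wy": 0, "wz": 0, "claw": 0},
    {"tx": 1, "ty": 0, "tz": 0, "wx": 0, "wy": 0, "wz": 0, "claw": 0},
    {"tx": 1, "ty": 0, "tz": 0, "wx": 0, "wy": 0, "wz": 0, "claw": 0},
    {"tx": 1, "ty": 0, "tz": 0, "wx": 0, "wy": 0, "wz": 0, "claw": 0},
    {"tx": 1, "ty": 0, "tz": 0, "wx": 0, "wy": 0, "wz": 0, "claw": 0},
    {"tx": 1, "ty": 0, "tz": 0, "wx": 0, "wy": 0, "wz": 0, "claw": 0},
    {"tx": 1, "ty": 0, "tz": 0, "wx": 0, "wy": 0, "wz": 0, "claw": 0},
    {"tx": 1, "ty": 0, "tz": 0, "wx": 0, "wy": 0, "wz": 0, "claw": 0},
  ],
)

```text
clock: 7.2
eef_pos: [544.7, 108.2, 375.1]
tool_rot: [-3.141, 0.001, 1.5]
force: [-0.2, -0.5, -0.1]
width: 85.4
gripper_force: 0.0
```

```bash
python3 - <<'E'
from h import *
red(); to([544,110,253])
a,b=ctrl.get_image("scene")["img"],ctrl.get_image("top")["img"]
cv2.imwrite("pics/c.png",cv2.resize(np.hstack([a[50:270,100:400],b[130:350,100:400]]),(800,293))[:,:,::-1])
E
```

```text
scene [232  92  19  73 535] [545. 102. 279.]
scene [ 197  279   24   98 1108] [ 526. -192.  318.]
top [206 229  53  12 488] [540.  87. 279.]
top [386 234  91  15 950] [ 523. -186.  318.]
{'clock': np.float64(7.3), 'eef_pos': array([544.654, 108.778, 375.303]), 'tool_rot': array([3.142, 0.   , 1.501]), 'force': array([0.31 , 0.271, 1.204]), 'width': np.float64(85.607), 'gripper_force': np.float64(0.0), 'qpos': array([ 0.064,  0.388, -0.461,  1.561,  0.179,  1.235, -0.496])}
t [ 0.004 -0.002  0.408] w [ 0.     0.    -0.002]
```

View pics/c.png

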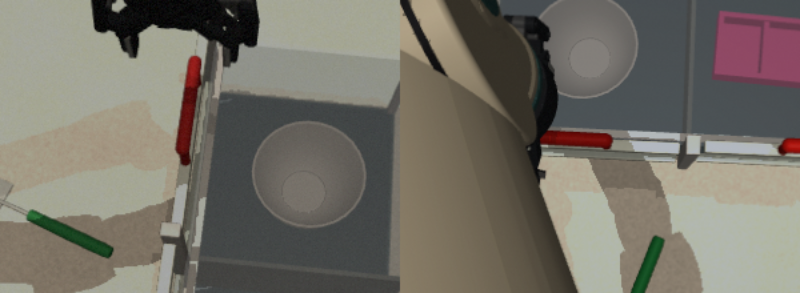

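The gripper is over the left bar, at about (187,110) left and (570,138) right, with the fingers on either side of it. Descend and grip.

jog_arm(
  plan=[
    {"tx": 0, "ty": 0, "tz": 0.15, "wx": 0, "wy": 0, "wz": 0, "claw": 0},
    {"tx": 0, "ty": 0, "tz": 0.28, "wx": 0, "wy": 0, "wz": 0, "claw": 0},
    {"tx": 0, "ty": 0, "tz": 0.36, "wx": 0, "wy": 0, "wz": 0, "claw": 0},
    {"tx": 0, "ty": 0, "tz": 0.405, "wx": 0, "wy": 0, "wz": 0, "claw": 0},
    {"tx": 0, "ty": 0, "tz": 0.405, "wx": 0, "wy": 0, "wz": 0, "claw": 0.7},
    {"tx": 0, "ty": 0, "tz": 0.405, "wx": 0, "wy": 0, "wz": 0, "claw": 1},
    {"tx": 0, "ty": 0, "tz": 0.405, "wx": 0, "wy": 0, "wz": 0, "claw": 1},
    {"tx": 0, "ty": 0, "tz": 0.405, "wx": 0, "wy": 0, "wz": 0, "claw": 1},
    {"tx": 0, "ty": 0, "tz": 0.405, "wx": 0, "wy": 0, "wz": 0, "claw": 1},
    {"tx": 0, "ty": 0, "tz": 0.405, "wx": 0, "wy": 0, "wz": 0, "claw": 1},
    {"tx": 0, "ty": 0, "tz": 0.405, "wx": 0, "wy": 0, "wz": 0, "claw": 1},
    {"tx": 0, "ty": 0, "tz": 0.405, "wx": 0, "wy": 0, "wz": 0, "claw": 1},
  ],
)

```text
clock: 8.6
eef_pos: [544.3, 109.9, 254.0]
tool_rot: [-3.141, -0.0, 1.503]
force: [-2.0, 0.4, 2.4]
width: 14.1
gripper_force: 58.4
```

jog_arm(
  plan=[
    {"tx": 0, "ty": 0, "tz": 0.02, "wx": 0, "wy": 0, "wz": 0, "claw": 1},
    {"tx": 0, "ty": 0, "tz": 0.04, "wx": 0, "wy": 0, "wz": 0, "claw": 1},
    {"tx": 0, "ty": 0, "tz": 0.06, "wx": 0, "wy": 0, "wz": 0, "claw": 1},
    {"tx": 0, "ty": 0, "tz": 0.08, "wx": 0, "wy": 0, "wz": 0, "claw": 1},
    {"tx": 0, "ty": 0, "tz": 0.1, "wx": 0, "wy": 0, "wz": 0, "claw": 1},
    {"tx": 0, "ty": 0, "tz": 0.12, "wx": 0, "wy": 0, "wz": 0, "claw": 1},
    {"tx": 0, "ty": 0, "tz": 0.14, "wx": 0, "wy": 0, "wz": 0, "claw": 1},
    {"tx": 0, "ty": 0, "tz": 0.16, "wx": 0, "wy": 0, "wz": 0, "claw": 1},
    {"tx": 0, "ty": 0, "tz": 0.175, "wx": 0, "wy": 0, "wz": 0, "claw": 1},
    {"tx": 0, "ty": 0, "tz": 0.185, "wx": 0, "wy": 0, "wz": 0, "claw": 1},
    {"tx": 0, "ty": 0, "tz": 0.185, "wx": 0, "wy": 0, "wz": 0, "claw": 1},
  ],
)

```text
clock: 9.7
eef_pos: [544.3, 109.9, 198.5]
tool_rot: [-3.141, 0.0, 1.503]
force: [-5.0, 1.2, 4.3]
width: 14.2
gripper_force: 58.8
```

```bash
python3 -c "
from h import *
red(); to([544,110,195])"
```

```text
scene [235 138  11  41 248] [544.  75. 222.]
scene [ 197  279   24   98 1116] [ 526. -192.  318.]
top [244 234  18   9 131] [538.  65. 222.]
top [387 234  90  15 950] [ 523. -186.  318.]
{'clock': np.float64(9.8), 'eef_pos': array([544.301, 109.921, 198.453]), 'tool_rot': array([-3.141,  0.   ,  1.503]), 'force': array([-4.979,  0.428,  4.958]), 'width': np.float64(14.019), 'gripper_force': np.float64(58.717), 'qpos': array([ 0.019,  0.559, -0.408,  1.813,  0.289,  0.828, -0.598])}
t [ 0.    -0.001  0.012] w [-0.     0.    -0.001]
```

The left grip is down (top at 222 mm, axis about 216 mm). Release and retreat.

jog_arm(
  plan=[
    {"tx": 0, "ty": 0, "tz": 0, "wx": 0, "wy": 0, "wz": 0, "claw": 0},
    {"tx": 0, "ty": 0, "tz": 0, "wx": 0, "wy": 0, "wz": 0, "claw": 0},
    {"tx": 0, "ty": 0, "tz": 0, "wx": 0, "wy": 0, "wz": 0, "claw": 0},
    {"tx": 0, "ty": 0, "tz": 0, "wx": 0, "wy": 0, "wz": 0, "claw": 0},
    {"tx": 0, "ty": 0, "tz": 0, "wx": 0, "wy": 0, "wz": 0, "claw": 0},
    {"tx": 0, "ty": 0, "tz": 0, "wx": 0, "wy": 0, "wz": 0, "claw": 0},
    {"tx": 0, "ty": 0, "tz": -0.1, "wx": 0, "wy": 0, "wz": 0, "claw": 0},
    {"tx": 0, "ty": 0, "tz": -0.2, "wx": 0, "wy": 0, "wz": 0, "claw": 0},
    {"tx": 0, "ty": 0, "tz": -0.33, "wx": 0, "wy": 0, "wz": 0, "claw": 0},
    {"tx": 0, "ty": 0, "tz": -0.45, "wx": 0, "wy": 0, "wz": 0, "claw": 0},
    {"tx": 0, "ty": 0, "tz": -0.45, "wx": 0, "wy": 0, "wz": 0, "claw": 0},
    {"tx": 0, "ty": 0, "tz": -0.45, "wx": 0, "wy": 0, "wz": 0, "claw": 0},
  ],
)

```text
clock: 11.0
eef_pos: [544.8, 109.8, 333.9]
tool_rot: [3.14, -0.0, 1.503]
force: [-0.4, 0.9, -0.7]
width: 85.6
gripper_force: 0.0
```

```bash
python3 - <<'E'
from h import *
red(); to([544,110,195])
a,b=ctrl.get_image("scene")["img"],ctrl.get_image("top")["img"]
cv2.imwrite("pics/d.png",cv2.resize(np.hstack([a,b]),(800,300))[:,:,::-1])
E
```

```text
scene [235 110  17  69 506] [545. 103. 222.]
scene [ 197  279   24   98 1109] [ 526. -192.  318.]
top [216 233  46  11 373] [540.  86. 223.]
top [387 234  90  15 949] [ 523. -186.  317.]
{'clock': np.float64(11.1), 'eef_pos': array([543.819, 109.37 , 332.12 ]), 'tool_rot': array([-3.140e+00,  1.000e-03,  1.503e+00]), 'force': array([0.178, 0.857, 0.222]), 'width': np.float64(85.477), 'gripper_force': np.float64(0.0), 'qpos': array([ 0.059,  0.42 , -0.456,  1.635,  0.199,  1.136, -0.515])}
t [0.003 0.001 0.457] w [-0.001  0.001 -0.001]
```

View pics/d.png

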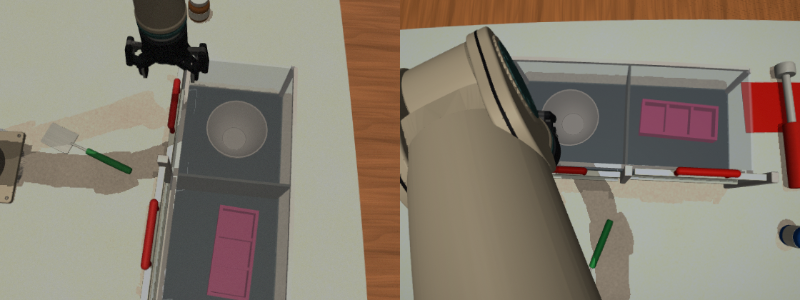

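The left sash is down (red bar at (175,105), left view) and the right sash is up (bar at (150,235)). The bowl at (237,128) and the mould at (233,250) have not moved, and the gripper is clear. Handing in.

```bash
python3 -c "
from cell import ctrl
print(ctrl.finish_job())"
```

```text
the job is handed in; nothing more can be done
None
```

I handed the job in at about 11 s, with no verdict returned: the mould's right sash is raised (grip about 311 mm), the bowl's left sash is shut (grip about 216 mm), both are released, and the mould and bowl look unmoved in the last picture.

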